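# Close the packing case and set its thumbscrew

## Robot

A 6-joint arm with a two-finger parallel gripper is mounted at the origin on the work surface. World frame = base frame: x ahead of the robot, y to its left, z up, the work surface at z = 0. Lengths are in m, angles in degrees, forces in N, time in s.
With the tool pointing down it reaches from about 0.35 to 0.975 m from the base axis. Payload 4.9 kg.
Tool frame: the origin (TCP) lies between the finger pads; the fingertips stand 19 mm ahead of it and the grasp point (between the pads) is the TCP; z points along the fingers, y is the direction in which the jaws open and shut (so a half turn about z gives the same grasp; the last joint's range is limited). The gripper opens to 85 mm and grips with 20 to 120 N. Pads are 22 mm wide; open, the fingers measure 114 mm over their backs; the gripper's body (76 mm by 85 mm) begins 54 mm behind the grasp point. The pads swing forward as they close: fully open they stand 13 mm farther back than shut.
Start: joints at [67.323, 3.019, 92.412, -0, 84.569, -6.818], TCP at [0.171, 0.601, 0.25] pointing down, gripper open.
Joint ranges: [-172.51, 172.51], [-57.92, 126.97], [3.15, 148.05], [-58.71, 238.71], [5.1, 150.11], [-179.66, 179.66]. Speed limits (degrees/s): [147.25, 147.25, 180, 180, 180, 180].

## Interface

Orientations are given as a 3x3 rotation matrix whose columns are the frame's x, y, z axes.
In Python, from plant import r, vision gives the robot as it stands.
- The arm moves only by the tool move_arm, never from a script. Its arguments are lists of equal length, an entry for each row: "offset": the shift along the tool's x, y, z each as a share of 120 mm, from -1 to 1, a list of three; "delta_rot": the turn, a rotation vector about the tool's x, y, z each as a share of 90 degrees, from -1 to 1, a list of three; "hand": the opening, from 0 (shut) to 1 (fully open). In form: {"offset": [[dx, dy, dz], ...], "delta_rot": [[wx, wy, wz], ...], "hand": [hand, ...]}. A call has 1 to 10 rows; each row is the pose to reach, as a shift and turn from the pose measured when the call began, along the tool's axes at that moment; what a row does not reach only later rows make up. A row lasts 1/10 s, in which the tool goes at most 50 mm and 8.59 degrees, less where a joint would pass 70% of its speed; a pose out of reach is approached as far as the arm can. A call with a number of a shift or a turn outside -1 to 1 is refused whole. A call with a gripper value outside its range is refused whole. The fingers move at their own pace and stop on an object; the grip force is fixed at half the most. Time passes only in rows, so rows that repeat a pose let the fingers close. It gives the time, the measured TCP pose, the force and the opening at its end, in the units of the state.
- r.get_state(): the state, without advancing time (a new reading comes with each control period).
- vision.grab_frame(name): name is "side" or "top" or "wrist"; returns the picture (384x512x3 uint8, red, green, blue); there is no depth.
- vision.camera_model(name): a dict with "fov_y" (degrees; the focal length in pixels is half the picture's height over the tangent of half this angle, whatever the lens; pixels are square), "cx", "cy" (the principal point, pixels), "view" (4x4, takes a point from world to camera coordinates). Camera axes: x right, y down, z forward; pixel columns grow to the right and rows downward; lengths in m; the calibration is good to about 2 mm. A picture is of the moment at which its call begins: read the wrist's pose just before it. camera_model takes no time and is no camera call; for the wrist camera it gives the pose at the moment of the call.
- r.close_job(): hands the job in, once; it reports no verdict.
The state is a dict: "time_s": time; "q": joint angles; "qvel": joint speeds; "joint_torque": joint torques, N m; "ee_pos": TCP position; "tool_rot": TCP orientation; "contact_force": force on the tool from outside, world axes, zero at the start; "wrist_torque": the same for the moment, N m; "width": finger opening in m.
Only numpy, scipy, OpenCV 4.12 (cv2) and the standard library are available. Lean on these libraries where they do the work, as an engineer would, in place of code of your own. Each camera call takes 0.05 s, during which the arm holds its last target. There are 200 camera calls.

## Task

Close the plywood packing case: fold the plain flap down first, then the flap that carries the thumbscrew flat over it. Then turn the thumbscrew clockwise until it seats, back it off a quarter turn, and finish while still gripping it there, with both flaps shut, so that a colleague can fit the seal. Leave the basin and the bundle of rolls where they are.

Things in the scene. Friction and masses are not known exactly. Their poses are not given: they have to be found in the camera images.
- case: Open plywood packing case holding gold paper rolls, fixed to the bench. 200 mm along its x, 190 mm along its y, walls 110 mm high. Origin: centre of its underside. The two top flaps are hinged along its y = +95 mm side (plain flap) and its y = -95 mm side (flap with thumbscrew); both hinge lines run parallel to the case's x. The rolls inside come up to 86 mm.
- flap_under (a joint): Plain flap, plywood, 200 mm (along case x) x 115 mm x 8 mm thick. Angle in rad: 0 = shut, lying level on the case, reaching from case y = +95 to -20 mm with its top at 118 mm; 1.57 = standing upright; stops at 1.95, leaning outward. Starts open. The hinge is stiff: the flap stays where it is left and takes about 3 N at the free edge to fold down.
- flap_under_hinge (a point): Middle of the plain flap's hinge line, at the flap's underside: case (0, +95, 110) mm.
- flap_under_edge (a point): Middle of the plain flap's free edge, on its outer face (the top face when shut), 115 mm from the hinge line and 8 mm off its underside.
- flap_over (a joint): Flap with the thumbscrew, plywood, same size (200 x 115 x 8 mm) and same stiff hinge. Angle in rad: 0 = shut, lying level over the plain flap, from case y = -95 to +20 mm with its top at 126 mm; 1.57 = upright; stops at 1.95. Starts open, the thumbscrew sticking outward from its outer face. It must be folded after the plain flap.
- flap_over_hinge (a point): Middle of the thumbscrew flap's hinge line, at the flap's underside: case (0, -95, 118) mm.
- flap_over_edge (a point): Middle of the thumbscrew flap's free edge, on its outer face, 115 mm from the hinge line and 8 mm off its underside.
- screw_head: Steel wing head of the thumbscrew: a flat bar 52 mm long (its x), 12 mm thick (its y), top 12 mm above its origin. Origin: on the screw axis, 32 mm off the flap's outer face, 95 mm from the hinge line; z points away from the flap. The wings end 13 mm off the flap, a 24 mm collar below at 5 mm. Flap shut: origin at case (0, 0, 158) mm, axis vertical. Grip the thickness from above.
- screw (a joint): Rotation of the thumbscrew in rad, growing as it is turned clockwise seen from above with the flap shut. At 0 the wings lie along the case's x. It starts between 0.5 and 1.1 and seats against a firm stop at 3.0; it turns with light friction (0.05 N m), stays where left and does not rise or sink noticeably.
- basin: Pink round basin of yellow end caps, 130 mm across, 50 mm high, loose; origin at the centre of its underside. Leave alone.
- bundle: Bundle of five gold paper rolls, 200 x 72 x 45 mm, its length along its x, loose; origin at the centre of its underside. Leave alone.

How it is judged:
By the outcome, as a careful person would: the job done as asked, in the order asked, and still so for the second after the job is handed in, while the arm keeps its last pose, push and grip.
It also fails if it takes over 64 s, if anything falls off the work surface, if the arm or the gripper's body presses on something with over 40 N, if the wrist force passes 120 N, or if a joint passes its speed limit or range.

## Working session

There is one attempt and no reset: what is moved stays moved. The work goes in short steps, Python scripts to look and compute and a tool call to move; the robot and the scene stay as the last step left them, time stands still between calls to the robot, and variables do not carry over. Pictures are saved under pics/ and viewed, about 8 in all and at most 12, crops included, and the job is handed in when it is done.

Besides the shell and the picture viewer there is one more tool, called after "Emit:" as name(argument=value, ...), one argument or row to a line, values as JSON. move_arm: Moves the arm, as the interface text tells. Shift numbers are shares of 120 mm and turn numbers shares of 90 degrees, none past 1 either way. Its arguments: {"type":"object","properties":{"offset":{"type":"array"},"delta_rot":{"type":"array"},"hand":{"type":"array"}},"required":["offset","delta_rot","hand"]}

```bash
mkdir -p pics; ls; python3 - <<'E'
from plant import r, vision
import cv2, numpy as np
a=vision.grab_frame("side");b=vision.grab_frame("top")
cv2.imwrite("pics/a_side.png",a[...,::-1]);cv2.imwrite("pics/a_top.png",b[...,::-1])
for n in("side","top","wrist"):
    m=vision.camera_model(n);print(n,m["fov_y"],m["cx"],m["cy"],np.round(m["view"],3).tolist(),[k for k in m])
s=r.get_state();print(s)
E
```

```text
pics
side 42.06007485946398 256.43843231870363 194.52882533041125 [[0.788, -0.616, 0.006, -0.459], [-0.302, -0.395, -0.868, 0.274], [0.537, 0.682, -0.497, 1.285], [0.0, 0.0, 0.0, 1.0]] ['fov_y', 'cx', 'cy', 'view']
top 55.88312775868445 264.7055235728936 194.01108040956007 [[0.003, -1.0, -0.008, -0.013], [-0.982, -0.001, -0.191, 0.593], [0.191, 0.008, -0.981, 1.011], [0.0, 0.0, 0.0, 1.0]] ['fov_y', 'cx', 'cy', 'view']
wrist 60.40019558968226 253.08403758355814 189.17527698357264 [[0.274, 0.962, -0.001, -0.623], [0.915, -0.261, 0.307, -0.041], [0.295, -0.085, -0.952, 0.38], [0.0, 0.0, 0.0, 1.0]] ['fov_y', 'cx', 'cy', 'view']
{'time_s': 0.1, 'q': array([ 6.73228205e+01,  3.05567431e+00,  9.24834402e+01,  1.44060617e-03,
        8.45674277e+01, -6.81706636e+00]), 'qvel': array([-0.01375493, -0.03011766, -0.23080574, -0.03075231,  0.06891081,
       -0.007025  ]), 'joint_torque': array([ 2.02594815e-04, -3.94893980e+01, -3.71365106e+01, -4.33298214e-05,
        3.87726977e-03, -1.36389843e-06]), 'ee_pos': array([0.17058732, 0.60073373, 0.24917031]), 'tool_rot': array([[-9.61931047e-01,  2.73291259e-01, -7.40008418e-04],
       [ 2.73292151e-01,  9.61929566e-01, -1.70610493e-03],
       [ 2.45572413e-04, -1.84339379e-03, -9.99998271e-01]]), 'contact_force': array([ 0.50203869, -0.25631709,  0.02258648]), 'wrist_torque': array([-0.02419145,  0.01735626, -0.02383463]), 'width': 0.08555355382999255}
```

```bash
python3 - <<'E'
import cv2,numpy as np
a=cv2.imread("pics/a_side.png");b=cv2.imread("pics/a_top.png")
cv2.imwrite("pics/a.png",cv2.resize(np.vstack([a,b]),None,fx=.78,fy=.78))
E
```

```text
(no output)
```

View pics/a_top.png

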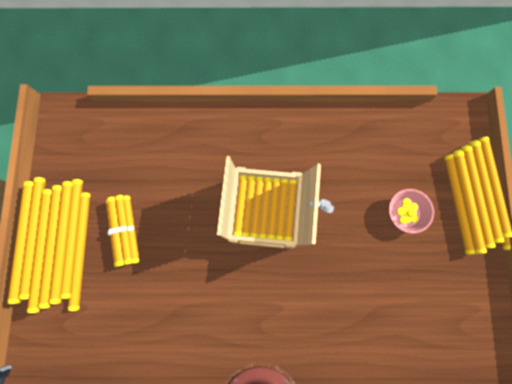

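View pics/a_side.png

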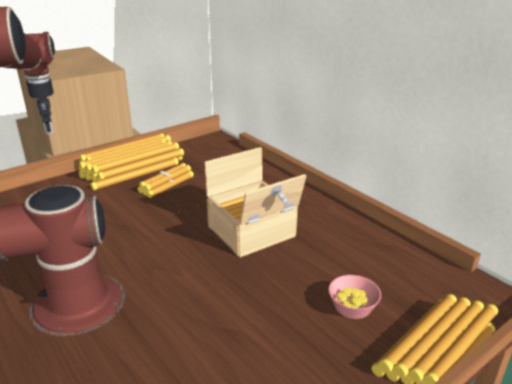

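Top view: case at about px (265,205), the plain flap on the left (+y world), the screw flap on the right (head at (326,206)), the basin at (411,211) and the bundle at (122,230). I'll zoom in on both views.

```bash
python3 - <<'E'
import cv2,numpy as np
a=cv2.imread("pics/a_side.png")[140:260,195:315];b=cv2.imread("pics/a_top.png")[145:255,210:340]
f=lambda i,k:cv2.resize(i,None,fx=k,fy=k,interpolation=cv2.INTER_CUBIC)
A=f(a,3.3);B=f(b,3.1);h=max(A.shape[0],B.shape[0])
P=[cv2.copyMakeBorder(i,0,h-i.shape[0],0,0,0) for i in(A,B)];o=np.hstack(P);print(o.shape,A.shape)
cv2.imwrite("pics/b.png",o)
E
cat > h.py <<'E'
import numpy as np
from plant import r, vision
def ray(n,u,v,m=None):
    m=m or vision.camera_model(n);f=192/np.tan(np.radians(m["fov_y"]/2));V=np.array(m["view"]);R=V[:3,:3]
    return -R.T@V[:3,3], R.T@np.array([(u-m["cx"])/f,(v-m["cy"])/f,1])
def onz(n,u,v,z):
    o,d=ray(n,u,v);return o+d*(z-o[2])/d[2]
def tri(p,q):
    (o1,d1),(o2,d2)=ray(*p),ray(*q);A=np.c_[d1,-d2];t=np.linalg.lstsq(A,o2-o1,rcond=None)[0]
    a,b=o1+t[0]*d1,o2+t[1]*d2;return (a+b)/2,np.linalg.norm(a-b)
def proj(n,p):
    m=vision.camera_model(n);f=192/np.tan(np.radians(m["fov_y"]/2));V=np.array(m["view"])
    c=V[:3,:3]@np.array(p)+V[:3,3];return np.array([m["cx"]+f*c[0]/c[2],m["cy"]+f*c[1]/c[2]])
def st():
    s=r.get_state();print(round(s["time_s"],2),"pos",np.round(s["ee_pos"]*1e3,1),"F",np.round(s["contact_force"],1),"T",np.round(s["wrist_torque"],2),"w",round(s["width"]*1e3,1),"q",np.round(s["q"],0));return s
E
```

```text
(396, 799, 3) (396, 396, 3)
```

View pics/b.png

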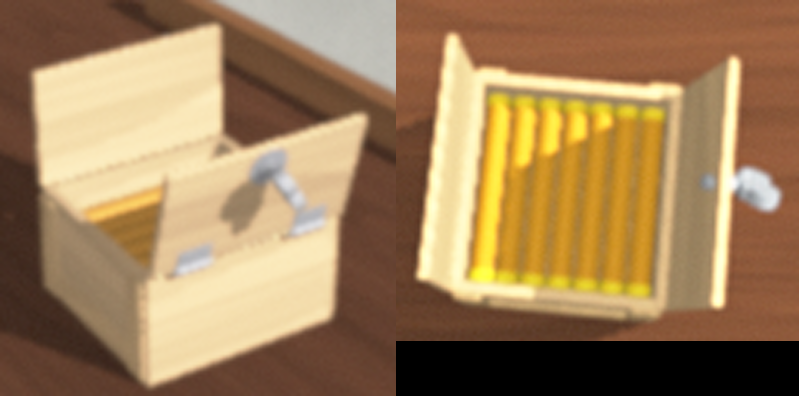

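```bash
python3 - <<'E'
from h import *
S=lambda x,y:("side",195+x/3.3,140+y/3.3)
T=lambda x,y:("top",210+(x-396)/3.1,145+y/3.1)
for n,p in dict(mm=(150,386),pm=(332,318),mp=(45,288)).items(): print(n,np.round(onz(*S(*p),0)*1e3,1))
for n,s,t in [("over -x",(168,177),(720,306)),("over +x",(366,117),(736,58)),("und -x",(33,70),(422,278)),("und +x",(220,25),(452,35)),("head",(268,166),(757,190))]:
    p,e=tri(S(*s),T(*t));print(n,np.round(p*1e3,1),round(e*1e3,1))
E
```

```text
mm [ 441.9 -105.     0. ]
pm [ 639.4 -124.3    0. ]
mp [454.4  81.8   0. ]
over -x [ 439.7 -134.2  225.6] 2.3
over +x [ 639.6 -151.9  223.5] 1.2
und -x [461.5  98.4 224.1] 3.4
und +x [661.6  79.4 219.9] 4.6
head [ 527.1 -163.2  220.2] 9.2
```

Sizes and heights agree with the given ones: yaw is about -5.4° and the case centre about (548,-21) mm, with the flaps at roughly 1.64 and 1.72 rad. Moving to the outside of the plain flap.

Emit:
move_arm(
  offset=[
    [-1, -0.7, 0],
    [-1, -0.7, 0],
    [-1, -0.7, 0],
    [-1, -0.7, 0],
    [-1, -0.7, 0],
  ],
  delta_rot=[
    [0, 0, -0.115],
    [0, 0, -0.115],
    [0, 0, -0.115],
    [0, 0, -0.115],
    [0, 0, -0.115],
  ],
  hand=[0, 0, 0, 0, 0],
)

```text
time_s: 0.6
ee_pos: [0.2636, 0.4864, 0.249]
tool_rot: [[-0.995, 0.098, -0.001], [0.098, 0.995, -0.002], [0.001, -0.002, -1.0]]
contact_force: [-0.1, -0.0, -0.2]
width: 0.0124
```

Emit:
move_arm(
  offset=[
    [-0.92, -0.88, 0],
    [-0.92, -0.88, 0],
    [-0.92, -0.88, 0],
    [-0.92, -0.88, 0],
    [-0.92, -0.88, 0],
  ],
  delta_rot=[
    [0, 0, 0],
    [0, 0, 0],
    [0, 0, 0],
    [0, 0, 0],
    [0, 0, 0],
  ],
  hand=[0, 0, 0, 0, 0],
)

```text
time_s: 1.1
ee_pos: [0.3632, 0.3706, 0.2489]
tool_rot: [[-0.995, 0.099, -0.002], [0.099, 0.995, -0.001], [0.002, -0.002, -1.0]]
contact_force: [-0.1, 0.3, -0.1]
width: -0.0002
```

```bash
cat >> h.py <<'E'
from scipy.spatial.transform import Rotation as Ro
C=np.array([548,-21.,0])/1e3; YAW=np.radians(-5.4)
E=np.array([[np.cos(YAW),-np.sin(YAW),0],[np.sin(YAW),np.cos(YAW),0],[0,0,1]])
def incase(p): return E.T@(np.array(p)-C)
def go(pts,turn=0):
    """pts: TCP targets in case frame (mm); turn: wing angle of the tool, rad"""
    s=st();R=s["tool_rot"];Rt=E@Ro.from_euler("z",-turn).as_matrix()@np.diag([-1,1,-1.])
    print("case",np.round(incase(s["ee_pos"])*1e3,1),"rot",np.round(Ro.from_matrix(R.T@Rt).as_rotvec()/(np.pi/2),3))
    for p in pts: print(np.round(p,0),np.round(R.T@(E@(np.array(p)/1e3)+C-s["ee_pos"])/.12,3).tolist())
def flap(side,th,r,x,half=15,tip=19):
    y=95-r*np.cos(th)+8*np.sin(th)+half; z=(110 if side>0 else 118)+r*np.sin(th)+8*np.cos(th)+tip
    return [x,side*y,z]
E
python3 -c "
from h import *
go([[0,165,214]])"
```

```text
1.1 pos [363.2 370.6 248.9] F [-0.1  0.3 -0.1] T [0.01 0.02 0.05] w -0.2 q [ 37. -12. 106.   0.  85. -47.]
case [-220.8  372.5  248.9] rot [-0.001 -0.001 -0.003]
[  0 165 214] [-1.85, -1.719, 0.29]
```

Emit:
move_arm(
  offset=[
    [-0.93, -0.86, 0],
    [-0.93, -0.86, 0],
    [-0.93, -0.86, 0],
    [-0.93, -0.86, 0],
    [-0.93, -0.86, 0],
  ],
  delta_rot=[
    [0, 0, 0],
    [0, 0, 0],
    [0, 0, 0],
    [0, 0, 0],
    [0, 0, 0],
  ],
  hand=[0, 0, 0, 0, 0],
)

```text
time_s: 1.6
ee_pos: [0.4638, 0.2579, 0.2486]
tool_rot: [[-0.995, 0.099, -0.003], [0.099, 0.995, -0.001], [0.003, -0.001, -1.0]]
contact_force: [0.3, -0.3, -0.3]
width: 0.0
```

Emit:
move_arm(
  offset=[
    [-0.92, -0.86, 0.1],
    [-0.92, -0.86, 0.2],
    [-0.92, -0.86, 0.29],
    [-0.92, -0.86, 0.29],
    [-0.92, -0.86, 0.29],
  ],
  delta_rot=[
    [0, 0, 0],
    [0, 0, 0],
    [0, 0, 0],
    [0, 0, 0],
    [0, 0, 0],
  ],
  hand=[0, 0, 0, 0, 0],
)

```text
time_s: 2.1
ee_pos: [0.5626, 0.1457, 0.2123]
tool_rot: [[-0.995, 0.098, -0.006], [0.098, 0.995, -0.0], [0.006, -0.001, -1.0]]
contact_force: [-0.4, 0.5, -0.1]
width: -0.0003
```

```bash
python3 -c "
from h import *
go([flap(1,t,88,0) for t in (1.65,1.5,1.35,1.2,1.05,.9,.75,.6,.45,.3,.2,.1,.05,0)])"
```

```text
2.1 pos [562.6 145.7 212.3] F [-0.4  0.5 -0.1] T [0.02 0.06 0.02] w -0.3 q [  7.  -1. 100.   0.  81. -77.]
case [ -1.2 167.4 212.3] rot [-0.001 -0.004 -0.002]
[  0. 125. 216.] [-0.011, -0.354, -0.032]
[  0. 112. 217.] [-0.011, -0.463, -0.042]
[  0.  99. 217.] [-0.012, -0.574, -0.036]
[  0.  86. 214.] [-0.012, -0.682, -0.013]
[  0.  73. 209.] [-0.013, -0.785, 0.025]
[  0.  62. 203.] [-0.014, -0.882, 0.079]
[  0.  51. 195.] [-0.014, -0.969, 0.146]
[  0.  42. 185.] [-0.015, -1.045, 0.226]
[  0.  34. 174.] [-0.016, -1.109, 0.316]
[  0.  28. 163.] [-0.017, -1.159, 0.414]
[  0.  25. 154.] [-0.017, -1.183, 0.484]
[  0.  23. 146.] [-0.018, -1.201, 0.555]
[  0.  23. 141.] [-0.018, -1.207, 0.592]
[  0.  22. 137.] [-0.018, -1.211, 0.628]
```

Emit:
move_arm(
  offset=[
    [-0.01, -0.3, -0.03],
    [-0.01, -0.38, -0.035],
    [-0.01, -0.46, -0.04],
    [-0.01, -0.52, -0.04],
    [-0.01, -0.57, -0.035],
    [-0.01, -0.63, -0.025],
    [-0.01, -0.68, -0.01],
    [-0.01, -0.735, 0.005],
    [-0.01, -0.785, 0.025],
    [-0.01, -0.785, 0.025],
  ],
  delta_rot=[
    [0, 0, 0],
    [0, 0, 0],
    [0, 0, 0],
    [0, 0, 0],
    [0, 0, 0],
    [0, 0, 0],
    [0, 0, 0],
    [0, 0, 0],
    [0, 0, 0],
    [0, 0, 0],
  ],
  hand=[0, 0, 0, 0, 0, 0, 0, 0, 0, 0],
)

```text
time_s: 3.1
ee_pos: [0.5547, 0.0506, 0.2092]
tool_rot: [[-0.995, 0.099, -0.006], [0.099, 0.995, -0.002], [0.005, -0.002, -1.0]]
contact_force: [-0.1, -0.3, -0.1]
width: 0.0001
```

```bash
python3 -c "
from h import *
import cv2
cv2.imwrite('pics/c.png',cv2.resize(vision.grab_frame('side')[100:280,150:370,::-1],None,fx=3,fy=3))
go([flap(1,t,88,0) for t in (1.05,.9,.75,.6,.45,.3,.2,.1,.05,0,-.03)])"
```

```text
3.15 pos [554.7  50.7 209.4] F [-0.4  0.2  0.1] T [-0.02 -0.02  0.01] w 0.0 q [ -2.  -4. 104.  -0.  81. -87.]
case [-1.000e-01  7.200e+01  2.094e+02] rot [-0.002 -0.003 -0.003]
[  0.  73. 209.] [-0.001, 0.01, 0.001]
[  0.  62. 203.] [-0.001, -0.087, 0.054]
[  0.  51. 195.] [-0.002, -0.174, 0.122]
[  0.  42. 185.] [-0.003, -0.25, 0.202]
[  0.  34. 174.] [-0.004, -0.314, 0.292]
[  0.  28. 163.] [-0.004, -0.363, 0.391]
[  0.  25. 154.] [-0.005, -0.387, 0.46]
[  0.  23. 146.] [-0.005, -0.405, 0.532]
[  0.  23. 141.] [-0.006, -0.411, 0.568]
[  0.  22. 137.] [-0.006, -0.415, 0.605]
[  0.  22. 134.] [-0.006, -0.417, 0.627]
```

View pics/c.png

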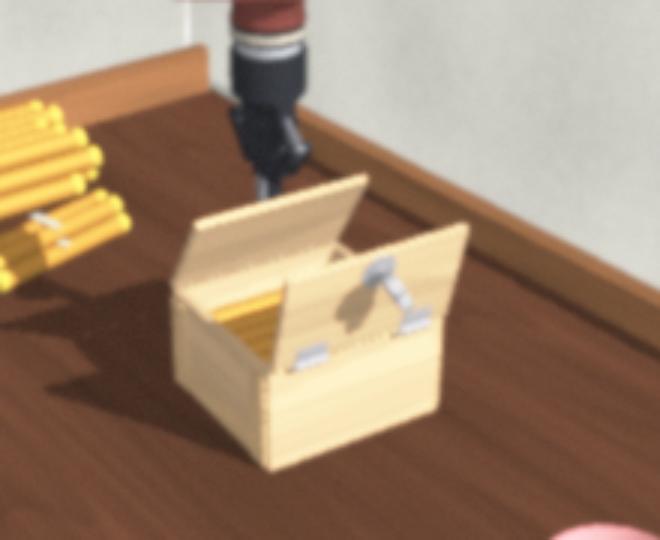

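The plain flap follows the finger; its free edge runs from about (195,225) to (365,178) in the crop. Continuing.

Emit:
move_arm(
  offset=[
    [0, -0.045, 0.025],
    [0, -0.09, 0.055],
    [0, -0.175, 0.12],
    [0, -0.25, 0.2],
    [0, -0.315, 0.29],
    [0, -0.365, 0.39],
    [0, -0.39, 0.46],
    [0, -0.405, 0.53],
    [0, -0.41, 0.57],
    [0, -0.41, 0.57],
  ],
  delta_rot=[
    [0, 0, 0],
    [0, 0, 0],
    [0, 0, 0],
    [0, 0, 0],
    [0, 0, 0],
    [0, 0, 0],
    [0, 0, 0],
    [0, 0, 0],
    [0, 0, 0],
    [0, 0, 0],
  ],
  hand=[0, 0, 0, 0, 0, 0, 0, 0, 0, 0],
)

```text
time_s: 4.15
ee_pos: [0.5486, 0.0015, 0.1398]
tool_rot: [[-0.995, 0.099, -0.008], [0.099, 0.995, -0.002], [0.008, -0.003, -1.0]]
contact_force: [0.1, 0.4, 0.1]
width: 0.0
```

Emit:
move_arm(
  offset=[
    [0, 0, 0.03],
    [0, 0, 0.04],
    [0, 0, 0.05],
    [0, 0, 0.05],
  ],
  delta_rot=[
    [0, 0, 0],
    [0, 0, 0],
    [0, 0, 0],
    [0, 0, 0],
  ],
  hand=[0, 0, 0, 0],
)

```text
time_s: 4.55
ee_pos: [0.5488, 0.0014, 0.1369]
tool_rot: [[-0.995, 0.098, -0.009], [0.098, 0.995, -0.003], [0.008, -0.004, -1.0]]
contact_force: [-6.7, -0.9, 15.9]
width: 0.0001
```

Contact is at z=136.9 with 16 N, which matches a shut flap (118+19). Lifting over to the outside of the screw flap.

Emit:
move_arm(
  offset=[
    [0, 0, -0.4],
    [0, 0, -0.8],
    [0, 0, -1],
    [0.25, -0.3, -1],
    [0.5, -0.5, -1],
    [0.5, -0.5, -1],
  ],
  delta_rot=[
    [0, 0, 0],
    [0, 0, 0],
    [0, 0, 0],
    [0, 0, 0],
    [0, 0, 0],
    [0, 0, 0],
  ],
  hand=[0, 0, 0, 0, 0, 0],
)

```text
time_s: 5.15
ee_pos: [0.4815, -0.053, 0.2567]
tool_rot: [[-0.995, 0.101, -0.011], [0.101, 0.995, -0.003], [0.01, -0.004, -1.0]]
contact_force: [0.7, 0.2, -0.5]
width: -0.0001
```

Emit:
move_arm(
  offset=[
    [0, 0, -0.2],
    [0, -0.4, -0.2],
    [0, -0.8, -0.2],
    [0, -1, -0.2],
    [0, -1, -0.2],
  ],
  delta_rot=[
    [0, 0, 0],
    [0, 0, 0],
    [0, 0, 0],
    [0, 0, 0],
    [0, 0, 0],
  ],
  hand=[0, 0, 0, 0, 0],
)

```text
time_s: 5.65
ee_pos: [0.4693, -0.1742, 0.2804]
tool_rot: [[-0.994, 0.104, -0.012], [0.104, 0.995, -0.002], [0.012, -0.003, -1.0]]
contact_force: [-0.1, -0.1, -1.2]
width: -0.0
```

```bash
python3 -c "
from h import *
import cv2
cv2.imwrite('pics/d.png',cv2.resize(vision.grab_frame('side')[100:280,150:370,::-1],None,fx=3,fy=3))
go([[-62,-178,275],[-62,-178,222]])"
```

```text
5.7 pos [ 469.6 -172.7  280.4] F [0.5 0.7 0.5] T [0.03 0.02 0.03] w -0.0 q [ -29.  -15.  106.   -0.   89. -113.]
case [ -63.8 -158.4  280.4] rot [-0.002 -0.007 -0.005]
[ -62 -178  275] [-0.017, -0.163, 0.045]
[ -62 -178  222] [-0.022, -0.162, 0.487]
```

View pics/d.png

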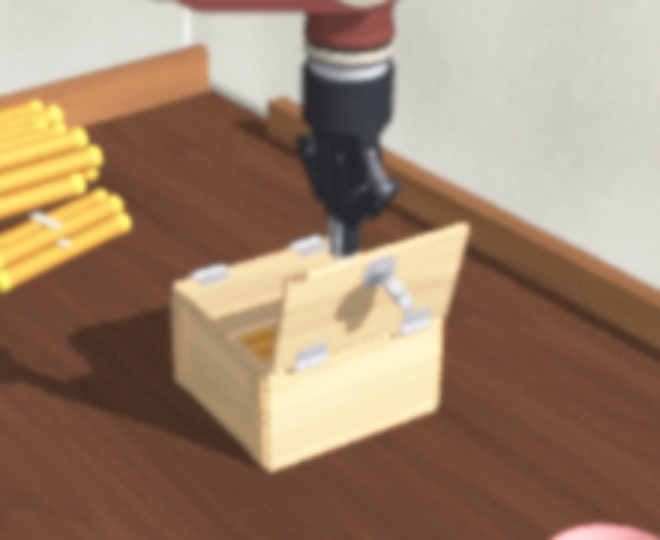

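```bash
python3 -c "
from h import *
s=st();print((proj('side',s['ee_pos'])-[150,100])*3)
for x in(-100,100): print(x,(proj('side',E@np.array([x,-122,228])/1e3+C)-[150,100])*3, (proj('side',E@np.array([x,-95,0])/1e3+C)-[150,100])*3)
import cv2
cv2.imwrite('pics/e.png',cv2.resize(np.hstack([vision.grab_frame(n)[100:280,150:370,::-1] for n in('side','top')]),None,fx=1.8,fy=1.8))
"
```

```text
5.7 pos [ 469.6 -172.7  280.4] F [0.5 0.7 0.5] T [0.03 0.02 0.03] w -0.0 q [ -29.  -15.  106.   -0.   89. -113.]
[341.21682444 232.6163571 ]
-100 [283.19311815 279.1626239 ] [270.09965305 472.4345155 ]
100 [464.655853   223.38373704] [436.71155976 409.68296284]
```

View pics/e.png

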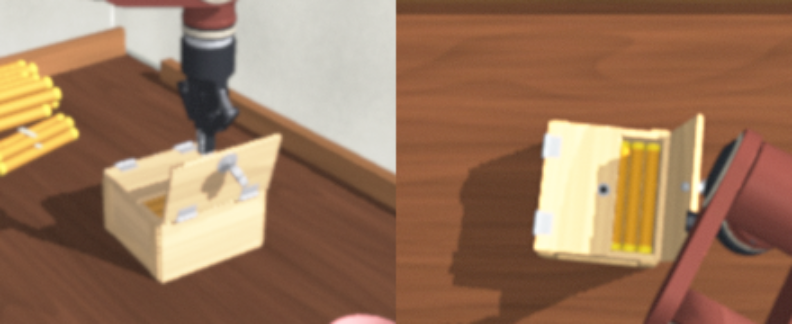

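The plain flap is shut, and the finger is above and outside the screw flap; the TCP projects to where the picture shows it.

Emit:
move_arm(
  offset=[
    [-0.02, -0.16, 0],
    [-0.02, -0.16, 0.2],
    [-0.02, -0.16, 0.4],
    [-0.02, -0.16, 0.49],
    [-0.02, -0.16, 0.49],
  ],
  delta_rot=[
    [0, -0.007, -0.005],
    [0, -0.007, -0.005],
    [0, -0.007, -0.005],
    [0, -0.007, -0.005],
    [0, -0.007, -0.005],
  ],
  hand=[0, 0, 0, 0, 0],
)

```text
time_s: 6.3
ee_pos: [0.4688, -0.1892, 0.2196]
tool_rot: [[-0.996, 0.09, -0.004], [0.09, 0.996, -0.0], [0.004, -0.001, -1.0]]
contact_force: [-0.8, -0.3, 0.3]
width: -0.0
```

```bash
python3 -c "
from h import *
go([flap(-1,t,88,-62) for t in (1.75,1.65,1.5,1.35,1.2,1.05,.9,.75,.6,.45,.3,.2,.1,.05,0)])"
```

```text
6.3 pos [ 468.8 -189.2  219.6] F [-0.8 -0.3  0.3] T [-0.01 -0.03 -0.02] w -0.0 q [ -30.  -12.  110.   -0.   83. -115.]
case [ -63.  -174.9  219.6] rot [-0.    -0.003  0.002]
[ -62. -134.  222.] [-0.01, 0.344, -0.022]
[ -62. -125.  224.] [-0.01, 0.416, -0.038]
[ -62. -112.  225.] [-0.01, 0.526, -0.048]
[-62. -99. 225.] [-0.011, 0.636, -0.042]
[-62. -86. 222.] [-0.011, 0.744, -0.02]
[-62. -73. 217.] [-0.012, 0.848, 0.018]
[-62. -62. 211.] [-0.012, 0.944, 0.072]
[-62. -51. 203.] [-0.013, 1.032, 0.139]
[-62. -42. 193.] [-0.013, 1.108, 0.218]
[-62. -34. 182.] [-0.014, 1.172, 0.308]
[-62. -28. 171.] [-0.015, 1.222, 0.407]
[-62. -25. 162.] [-0.015, 1.246, 0.476]
[-62. -23. 154.] [-0.015, 1.264, 0.548]
[-62. -23. 149.] [-0.016, 1.27, 0.584]
[-62. -22. 145.] [-0.016, 1.274, 0.621]
```

Emit:
move_arm(
  offset=[
    [-0.01, 0.25, -0.02],
    [-0.01, 0.38, -0.035],
    [-0.01, 0.46, -0.045],
    [-0.01, 0.53, -0.05],
    [-0.01, 0.585, -0.045],
    [-0.01, 0.64, -0.04],
    [-0.01, 0.695, -0.03],
    [-0.01, 0.745, -0.02],
    [-0.01, 0.8, 0],
    [-0.01, 0.85, 0.02],
  ],
  delta_rot=[
    [0, 0, 0],
    [0, 0, 0],
    [0, 0, 0],
    [0, 0, 0],
    [0, 0, 0],
    [0, 0, 0],
    [0, 0, 0],
    [0, 0, 0],
    [0, 0, 0],
    [0, 0, 0],
  ],
  hand=[0, 0, 0, 0, 0, 0, 0, 0, 0, 0],
)

```text
time_s: 7.3
ee_pos: [0.4793, -0.0871, 0.2169]
tool_rot: [[-0.996, 0.091, -0.004], [0.091, 0.996, 0.0], [0.004, -0.0, -1.0]]
contact_force: [-0.8, -1.6, 3.6]
width: 0.0001
```

```bash
python3 -c "
from h import *
go([flap(-1,t,88,-62) for t in (1.05,.9,.75,.6,.45,.3,.2,.1,.05,0)])"
```

```text
7.3 pos [479.3 -87.1 216.9] F [-0.8 -1.6  3.6] T [-0.39 -0.01 -0.01] w 0.1 q [ -19.  -15.  112.   -0.   83. -104.]
case [-62.2 -72.3 216.9] rot [-0.    -0.003  0.002]
[-62. -73. 217.] [-0.002, -0.008, -0.004]
[-62. -62. 211.] [-0.002, 0.089, 0.05]
[-62. -51. 203.] [-0.003, 0.177, 0.117]
[-62. -42. 193.] [-0.004, 0.253, 0.197]
[-62. -34. 182.] [-0.004, 0.317, 0.287]
[-62. -28. 171.] [-0.005, 0.366, 0.385]
[-62. -25. 162.] [-0.005, 0.391, 0.455]
[-62. -23. 154.] [-0.006, 0.409, 0.526]
[-62. -23. 149.] [-0.006, 0.415, 0.562]
[-62. -22. 145.] [-0.006, 0.419, 0.599]
```

Emit:
move_arm(
  offset=[
    [0, 0.045, 0.025],
    [0, 0.09, 0.05],
    [0, 0.175, 0.115],
    [0, 0.25, 0.195],
    [0, 0.315, 0.285],
    [0, 0.365, 0.385],
    [0, 0.39, 0.455],
    [0, 0.41, 0.525],
    [0, 0.415, 0.565],
    [0, 0.415, 0.57],
  ],
  delta_rot=[
    [0, 0, 0],
    [0, 0, 0],
    [0, 0, 0],
    [0, 0, 0],
    [0, 0, 0],
    [0, 0, 0],
    [0, 0, 0],
    [0, 0, 0],
    [0, 0, 0],
    [0, 0, 0],
  ],
  hand=[0, 0, 0, 0, 0, 0, 0, 0, 0, 0],
)

```text
time_s: 8.3
ee_pos: [0.4827, -0.0374, 0.1471]
tool_rot: [[-0.996, 0.09, -0.007], [0.09, 0.996, 0.0], [0.007, -0.0, -1.0]]
contact_force: [1.0, 0.1, 0.2]
width: 0.0003
```

Emit:
move_arm(
  offset=[
    [0, 0, 0.02],
    [0, 0, 0.03],
    [0, 0, 0.04],
    [0, 0, 0.05],
    [0, 0, 0.05],
  ],
  delta_rot=[
    [0, 0, 0],
    [0, 0, 0],
    [0, 0, 0],
    [0, 0, 0],
    [0, 0, 0],
  ],
  hand=[0, 0, 0, 0, 0],
)

```text
time_s: 8.8
ee_pos: [0.4829, -0.0374, 0.1448]
tool_rot: [[-0.996, 0.091, -0.008], [0.091, 0.996, 0.001], [0.008, 0.0, -1.0]]
contact_force: [-10.6, 4.0, 20.2]
width: 0.0003
```

Seated at 144.8 (126+19) with 20 N. Lifting to look at the head with the wrist camera.

Emit:
move_arm(
  offset=[
    [0, 0, -0.4],
    [0, 0, -0.8],
    [0, 0, -1],
    [-0.25, 0.1, -1],
    [-0.5, 0.18, -1],
    [-0.5, 0.18, -1],
  ],
  delta_rot=[
    [0, 0, 0],
    [0, 0, 0],
    [0, 0, 0],
    [0, 0, 0],
    [0, 0, 0],
    [0, 0, 0],
  ],
  hand=[0, 0, 0.5, 1, 1, 1],
)

```text
time_s: 9.4
ee_pos: [0.5471, -0.0215, 0.2634]
tool_rot: [[-0.996, 0.09, -0.008], [0.09, 0.996, 0.0], [0.008, -0.0, -1.0]]
contact_force: [-0.6, 0.6, -0.5]
width: 0.0578
```

```bash
python3 -c "
from h import *
import cv2,json
s=st();m=vision.camera_model('wrist')
json.dump({k:np.array(v).tolist() for k,v in m.items()},open('m.json','w'))
w=vision.grab_frame('wrist')[...,::-1];cv2.imwrite('pics/w_raw.png',w);cv2.imwrite('pics/w.png',w)
print(proj('wrist',E@np.array([0,0,.17])+C))
go([[0,0,200],[0,0,158]])
"
```

```text
9.4 pos [547.1 -21.5 263.4] F [-0.6  0.6 -0.5] T [-0.04  0.01  0.01] w 57.8 q [-10.  -8. 102.  -0.  87. -95.]
[256.43468767 203.41569295]
9.45 pos [545.8 -21.7 263.1] F [-0.8  0.4 -0.2] T [-0.04  0.03 -0.03] w 65.4 q [-10.  -8. 102.  -0.  87. -95.]
case [ -2.1  -0.9 263.1] rot [-0.    -0.006  0.002]
[  0   0 200] [-0.023, 0.007, 0.526]
[  0   0 158] [-0.027, 0.008, 0.876]
```

View pics/w.png

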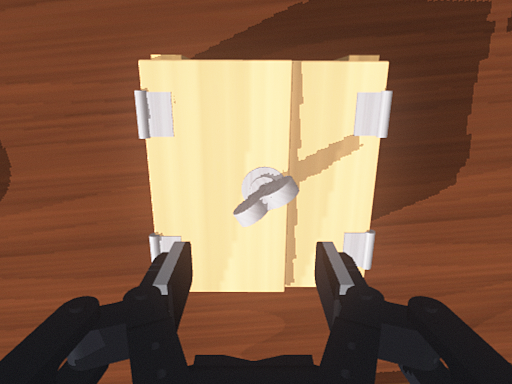

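Both flaps lie shut. The wing head runs from about (235,212) to (298,185), with the collar behind it at (263,178). Measuring its angle.

```bash
python3 -c "
from h import *
import cv2,json
m=json.load(open('m.json'));w=cv2.imread('pics/w_raw.png')
c=w[155:235,220:310]
for z,ps in((.17,[(235,212),(297,181),(266,199)]),):
  P=[]
  for p in ps:
    o,d=ray('wrist',*p,m);q=incase(o+d*(z-o[2])/d[2])*1e3;P.append(q);print(p,np.round(q,1))
  d=P[1]-P[0];print('len',np.hypot(*d[:2]),'cw ang',-np.arctan2(d[1],d[0]), 'mid',(P[0]+P[1])[:2]/2)
cv2.imwrite('pics/w2.png',cv2.resize(c,None,fx=7,fy=7,interpolation=cv2.INTER_CUBIC))
"
```

```text
(235, 212) [  8.  -14.8 170. ]
(297, 181) [-14.9  28.  170. ]
(266, 199) [ -1.7   7.  170. ]
len 48.592421888277244 cw ang -2.061748955798062 mid [-3.40757019  6.61645673]
```

View pics/w2.png

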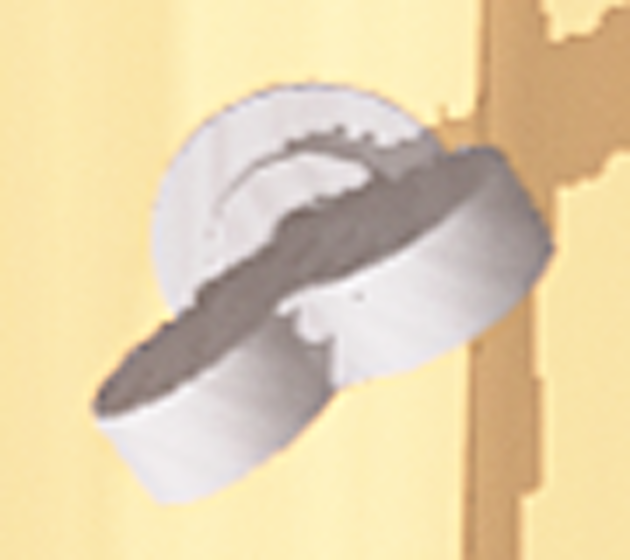

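```bash
python3 -c "
from h import *
import json
m=json.load(open('m.json'))
def q(x,y,z=.158):
  o,d=ray('wrist',220+x/7,155+y/7,m);return incase(o+d*(z-o[2])/d[2])[:2]*1e3
A,B,G,D=[q(*p) for p in((95,412),(160,500),(498,150),(552,248))]
L=(G+D-A-B)/2;t=(B+D-A-G)/2
print(np.round([A,B,G,D],1).tolist());print('len',np.hypot(*L),'thick',np.hypot(*t),'mid',(A+B+G+D)/4)
print('ang from length',np.degrees(-np.arctan2(L[1],L[0]))%180,'from thickness',np.degrees(-np.arctan2(t[1],t[0])+np.pi/2)%180)
"
```

```text
[[14.2, -16.6], [24.4, -9.7], [-14.8, 25.3], [-4.3, 31.4]]
len 50.57277363371763 thick 12.22151029631899 mid [4.88494467 7.60546585]
ang from length 55.17106341426751 from thickness 58.1340614366954
```

```bash
python3 -c "
from h import *
import json
m=json.load(open('m.json'))
for p,z,e in(((139,60),.126,'-100,-95'),((155,292),.126,'100,-95'),((292,61),.126,'-100,20'),((284,292),.126,'100,20'),((388,62),.118,'-100,95'),((371,288),.118,'100,95')):
  o,d=ray('wrist',*p,m);print(e,np.round(incase(o+d*(z-o[2])/d[2])*1e3,1))
go([[4,6,200],[4,6,158]],turn=.985)
"
```

```text
-100,-95 [-95.1 -86.8 126. ]
100,-95 [104.4 -92.1 126. ]
-100,20 [-94.7  26.5 126. ]
100,20 [104.1  26.7 126. ]
-100,95 [-94.8 100.8 118. ]
100,95 [105.  109.8 118. ]
9.45 pos [545.8 -21.7 263.1] F [-0.8  0.4 -0.2] T [-0.04  0.03 -0.03] w 65.4 q [-10.  -8. 102.  -0.  87. -95.]
case [ -2.1  -0.9 263.1] rot [-0.003 -0.006  0.629]
[  4   6 200] [-0.057, 0.057, 0.525]
[  4   6 158] [-0.06, 0.058, 0.875]
```

The wrist view gives the case a consistent offset of about (+5,+7) mm, matching the head at (4.9,7.6). The wing angle is about 56° (0.98 rad), and the length of 50.6 and thickness of 12.2 fit.

Emit:
move_arm(
  offset=[
    [-0.06, 0.065, 0],
    [-0.06, 0.065, 0.1],
    [-0.06, 0.065, 0.2],
    [-0.06, 0.065, 0.3],
    [-0.06, 0.065, 0.3],
    [-0.06, 0.065, 0.3],
    [-0.06, 0.065, 0.3],
    [-0.06, 0.065, 0.3],
    [-0.06, 0.065, 0.3],
  ],
  delta_rot=[
    [0, -0.006, 0.1],
    [0, -0.006, 0.2],
    [0, -0.006, 0.3],
    [0, -0.006, 0.4],
    [0, -0.006, 0.5],
    [0, -0.006, 0.6],
    [0, -0.006, 0.629],
    [0, -0.006, 0.629],
    [0, -0.006, 0.629],
  ],
  hand=[1, 1, 1, 1, 1, 1, 1, 1, 1],
)

```text
time_s: 10.35
ee_pos: [0.5526, -0.0149, 0.2268]
tool_rot: [[-0.474, 0.881, -0.003], [0.881, 0.474, -0.005], [-0.003, -0.005, -1.0]]
contact_force: [-0.8, 1.9, 0.4]
width: 0.0854
```

```bash
sed -i 's/^C=.*/C=np.array([548+5.3,-21+6.5,0])\/1e3; YAW=np.radians(-5.4)/' h.py; python3 -c "
from h import *
import cv2
w=vision.grab_frame('wrist')[...,::-1];cv2.imwrite('pics/f.png',w)
print(proj('wrist',E@np.array([0,0,.170])+C),proj('wrist',r.get_state()['ee_pos']))
go([[0,0,160]],turn=.985)
"
```

```text
[254.13275048 218.77282188] [252.41488663 271.29857382]
10.4 pos [552.8 -14.8 226.9] F [-0.2 -0.2  0.6] T [ 0.05  0.04 -0.05] w 85.4 q [ -9.  -6. 103.  -0.  83. -37.]
case [ -0.5  -0.4 226.9] rot [-0.003  0.002  0.001]
[  0   0 160] [0.002, 0.008, 0.557]
```

View pics/f.png

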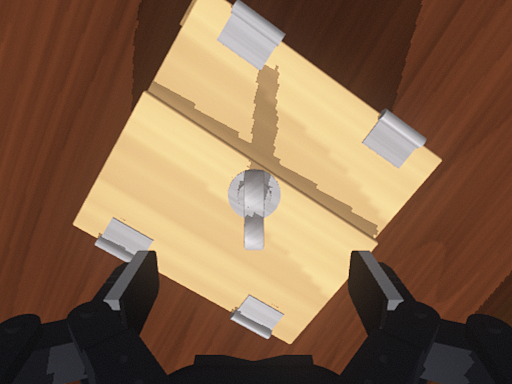

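The head (column 255) sits centred between the fingers with its wings in line with the pads. Descending and gripping.

Emit:
move_arm(
  offset=[
    [0, 0.008, 0.2],
    [0, 0.008, 0.4],
    [0, 0.008, 0.55],
    [0, 0.008, 0.55],
    [0, 0.008, 0.55],
  ],
  delta_rot=[
    [0, 0, 0],
    [0, 0, 0],
    [0, 0, 0],
    [0, 0, 0],
    [0, 0, 0],
  ],
  hand=[1, 1, 1, 1, 1],
)

```text
time_s: 10.9
ee_pos: [0.5533, -0.0148, 0.161]
tool_rot: [[-0.474, 0.88, -0.004], [0.88, 0.474, -0.005], [-0.003, -0.005, -1.0]]
contact_force: [-0.1, -1.1, 0.0]
width: 0.0854
```

Emit:
move_arm(
  offset=[
    [0, 0, 0],
    [0, 0, 0],
    [0, 0, 0],
    [0, 0, 0],
    [0, 0, 0],
    [0, 0, 0],
    [0, 0, 0],
    [0, 0, 0],
    [0, 0, 0],
    [0, 0, 0],
  ],
  delta_rot=[
    [0, 0, 0],
    [0, 0, 0],
    [0, 0, 0],
    [0, 0, 0],
    [0, 0, 0],
    [0, 0, 0],
    [0, 0, 0],
    [0, 0, 0],
    [0, 0, 0],
    [0, 0, 0],
  ],
  hand=[0, 0, 0, 0, 0, 0, 0, 0, 0, 0],
)

```text
time_s: 11.9
ee_pos: [0.553, -0.0151, 0.1615]
tool_rot: [[-0.474, 0.88, -0.004], [0.88, 0.474, -0.005], [-0.003, -0.006, -1.0]]
contact_force: [-5.2, -1.4, 4.7]
width: 0.0109
```

```bash
python3 -c "
from h import *
go([[0,0,160]],turn=.985)"
```

```text
11.9 pos [553.  -15.1 161.5] F [-5.2 -1.4  4.7] T [-0.18  0.73  0.01] w 10.9 q [ -9.  -3. 107.  -0.  76. -37.]
case [ -0.3  -0.6 161.5] rot [-0.004  0.002  0.002]
[  0   0 160] [0.003, 0.005, 0.012]
```

Emit:
move_arm(
  offset=[
    [0, 0, 0],
    [0, 0, 0],
    [0, 0, 0],
    [0, 0, 0],
    [0, 0, 0],
    [0, 0, 0],
    [0, 0, 0],
    [0, 0, 0],
    [0, 0, 0],
    [0, 0, 0],
  ],
  delta_rot=[
    [0, 0, 0.09],
    [0, 0, 0.18],
    [0, 0, 0.27],
    [0, 0, 0.36],
    [0, 0, 0.45],
    [0, 0, 0.54],
    [0, 0, 0.63],
    [0, 0, 0.72],
    [0, 0, 0.8],
    [0, 0, 0.85],
  ],
  hand=[0, 0, 0, 0, 0, 0, 0, 0, 0, 0],
)

```text
time_s: 12.9
ee_pos: [0.5502, -0.0146, 0.1614]
tool_rot: [[0.748, 0.664, -0.013], [0.664, -0.748, -0.004], [-0.013, -0.005, -1.0]]
contact_force: [-15.2, 0.2, 10.0]
width: 0.0108
```

```bash
python3 -c "
from h import *
import cv2
go([[0,0,160]],turn=3.0)"
```

```text
12.9 pos [550.2 -14.6 161.4] F [-15.2   0.2  10. ] T [0.15 2.27 0.07] w 10.8 q [ -9.  -3. 107.  -0.  77.  39.]
case [ -3.   -0.4 161.4] rot [-0.     0.009  0.432]
[  0   0 160] [0.02, 0.016, 0.011]
```

Emit:
move_arm(
  offset=[
    [0, 0, 0],
    [0, 0, 0],
    [0, 0, 0],
    [0, 0, 0],
    [0, 0, 0],
    [0, 0, 0],
  ],
  delta_rot=[
    [0, 0, 0.08],
    [0, 0, 0.16],
    [0, 0, 0.24],
    [0, 0, 0.32],
    [0, 0, 0.36],
    [0, 0, 0.36],
  ],
  hand=[0, 0, 0, 0, 0, 0],
)

```text
time_s: 13.5
ee_pos: [0.5494, -0.0134, 0.1615]
tool_rot: [[0.987, 0.159, -0.015], [0.159, -0.987, -0.002], [-0.015, -0.001, -1.0]]
contact_force: [-7.3, 3.5, 6.1]
width: 0.0107
```

```bash
python3 -c "
from h import *
go([[0,0,160]],turn=3.0)"
```

```text
13.5 pos [549.4 -13.4 161.5] F [-7.3  3.5  6.1] T [ 0.57  0.87 -0.03] w 10.7 q [ -9.  -3. 107.  -0.  77.  72.]
case [ -4.    0.7 161.5] rot [0.    0.01  0.072]
[  0   0 160] [0.031, 0.014, 0.012]
```

Emit:
move_arm(
  offset=[
    [0, 0, 0],
    [0, 0, 0],
    [0, 0, 0],
    [0, 0, 0],
  ],
  delta_rot=[
    [0, 0, 0.03],
    [0, 0, 0.06],
    [0, 0, 0.06],
    [0, 0, 0.06],
  ],
  hand=[0, 0, 0, 0],
)

```text
time_s: 13.9
ee_pos: [0.5493, -0.0131, 0.1615]
tool_rot: [[0.998, 0.066, -0.015], [0.066, -0.998, -0.001], [-0.015, 0.0, -1.0]]
contact_force: [-4.3, 0.6, 3.8]
width: 0.0109
```

```bash
python3 -c "
from h import *
go([[0,0,160]],turn=3.0)"
```

```text
13.9 pos [549.3 -13.1 161.5] F [-4.3  0.6  3.8] T [ 0.11  0.36 -0.05] w 10.9 q [ -9.  -3. 107.  -0.  77.  77.]
case [ -4.1   1.  161.5] rot [0.    0.01  0.012]
[  0   0 160] [0.032, 0.014, 0.012]
```

Emit:
move_arm(
  offset=[
    [0, 0, 0],
    [0, 0, 0],
    [0, 0, 0],
    [0, 0, 0],
  ],
  delta_rot=[
    [0, 0, 0.02],
    [0, 0, 0.04],
    [0, 0, 0.04],
    [0, 0, 0.04],
  ],
  hand=[0, 0, 0, 0],
)

```text
time_s: 14.3
ee_pos: [0.5493, -0.013, 0.1615]
tool_rot: [[1.0, 0.006, -0.015], [0.006, -1.0, -0.001], [-0.015, 0.001, -1.0]]
contact_force: [-3.6, -0.4, 3.1]
width: 0.0112
```

```bash
python3 -c "
from h import *
go([[0,0,160]],turn=3.0)"
```

```text
14.3 pos [549.3 -13.  161.5] F [-3.6 -0.4  3.1] T [0.18 0.31 1.12] w 11.2 q [ -9.  -3. 107.  -0.  77.  81.]
case [ -4.1   1.1 161.5] rot [ 0.     0.01  -0.026]
[  0   0 160] [0.033, 0.013, 0.012]
```

Emit:
move_arm(
  offset=[
    [0, 0, 0],
    [0, 0, 0],
    [0, 0, 0],
    [0, 0, 0],
  ],
  delta_rot=[
    [0, 0, 0.02],
    [0, 0, 0.03],
    [0, 0, 0.03],
    [0, 0, 0.03],
  ],
  hand=[0, 0, 0, 0],
)

```text
time_s: 14.7
ee_pos: [0.5493, -0.0129, 0.1615]
tool_rot: [[0.999, -0.04, -0.015], [-0.04, -0.999, -0.001], [-0.015, 0.002, -1.0]]
contact_force: [-4.1, 0.8, 3.3]
width: 0.0108
```

```bash
python3 -c "
from h import *
go([[0,0,160]],turn=3.0)"
```

```text
14.7 pos [549.3 -12.9 161.5] F [-4.1  0.8  3.3] T [0.18 0.4  1.75] w 10.8 q [ -9.  -3. 107.  -0.  77.  83.]
case [ -4.1   1.2 161.5] rot [ 0.001  0.01  -0.055]
[  0   0 160] [0.034, 0.012, 0.012]
```

Firm stop felt: moment about z rises from about 0 to 1.75 N m, at a tool angle of about 3.0, matching the given seat. Backing off in small steps first to separate slip from windup.

Emit:
move_arm(
  offset=[
    [0, 0, 0],
    [0, 0, 0],
    [0, 0, 0],
  ],
  delta_rot=[
    [0, 0, -0.02],
    [0, 0, -0.02],
    [0, 0, -0.02],
  ],
  hand=[0, 0, 0],
)

```text
time_s: 15.0
ee_pos: [0.5493, -0.0129, 0.1615]
tool_rot: [[1.0, -0.009, -0.015], [-0.009, -1.0, -0.001], [-0.015, 0.001, -1.0]]
contact_force: [-3.5, 1.0, 3.2]
width: 0.0107
```

```bash
python3 -c "
from h import *
go([[0,0,160]],turn=3.0)"
```

```text
15.0 pos [549.3 -12.9 161.5] F [-3.5  1.   3.2] T [0.09 0.35 1.3 ] w 10.7 q [ -9.  -3. 107.  -0.  77.  82.]
case [ -4.1   1.2 161.5] rot [ 0.001  0.01  -0.036]
[  0   0 160] [0.033, 0.013, 0.012]
```

Emit:
move_arm(
  offset=[
    [0, 0, 0],
    [0, 0, 0],
    [0, 0, 0],
  ],
  delta_rot=[
    [0, 0, -0.02],
    [0, 0, -0.02],
    [0, 0, -0.02],
  ],
  hand=[0, 0, 0],
)

```text
time_s: 15.3
ee_pos: [0.5493, -0.013, 0.1615]
tool_rot: [[1.0, 0.02, -0.015], [0.02, -1.0, -0.001], [-0.015, 0.001, -1.0]]
contact_force: [-4.1, 1.4, 2.5]
width: 0.0112
```

```bash
python3 -c "
from h import *
go([[0,0,160]],turn=3.0)"
```

```text
15.3 pos [549.3 -13.  161.5] F [-4.1  1.4  2.5] T [0.08 0.25 0.75] w 11.2 q [ -9.  -3. 107.  -0.  77.  80.]
case [ -4.1   1.1 161.5] rot [ 0.     0.01  -0.017]
[  0   0 160] [0.033, 0.013, 0.012]
```

The windup is elastic (no slip), with zero torque at rot≈+0.01. So the back-off from here is 1.027 of 90°.

Emit:
move_arm(
  offset=[
    [0, 0, 0],
    [0, 0, 0],
    [0, 0, 0],
    [0, 0, 0],
    [0, 0, 0],
    [0, 0, 0],
    [0, 0, 0],
    [0, 0, 0],
    [0, 0, 0],
    [0, 0, 0],
  ],
  delta_rot=[
    [0, 0, -0.08],
    [0, 0, -0.16],
    [0, 0, -0.24],
    [0, 0, -0.32],
    [0, 0, -0.4],
    [0, 0, -0.48],
    [0, 0, -0.56],
    [0, 0, -0.64],
    [0, 0, -0.7],
    [0, 0, -0.7],
  ],
  hand=[0, 0, 0, 0, 0, 0, 0, 0, 0, 0],
)

```text
time_s: 16.3
ee_pos: [0.5506, -0.015, 0.1615]
tool_rot: [[0.438, 0.899, -0.012], [0.899, -0.438, -0.005], [-0.009, -0.008, -1.0]]
contact_force: [1.5, -5.9, -0.6]
width: 0.0106
```

```bash
python3 -c "
from h import *
go([[0,0,160]],turn=1.413)"
```

```text
16.3 pos [550.6 -15.  161.5] F [ 1.5 -5.9 -0.6] T [-0.97 -0.54  0.07] w 10.6 q [ -9.  -3. 107.  -0.  76.  17.]
case [ -2.7  -0.8 161.5] rot [-0.007  0.004 -0.329]
[  0   0 160] [0.014, 0.019, 0.013]
```

Emit:
move_arm(
  offset=[
    [0, 0, 0.004],
    [0, 0, 0.004],
    [0, 0, 0.004],
    [0, 0, 0.004],
    [0, 0, 0.004],
    [0, 0, 0.004],
    [0, 0, 0.004],
  ],
  delta_rot=[
    [0, 0, -0.08],
    [0, 0, -0.16],
    [0, 0, -0.24],
    [0, 0, -0.3],
    [0, 0, -0.329],
    [0, 0, -0.329],
    [0, 0, -0.329],
  ],
  hand=[0, 0, 0, 0, 0, 0, 0],
)

```text
time_s: 17.0
ee_pos: [0.5518, -0.0154, 0.1615]
tool_rot: [[-0.06, 0.998, -0.008], [0.998, 0.06, -0.005], [-0.005, -0.008, -1.0]]
contact_force: [3.2, -2.2, 0.7]
width: 0.0105
```

```bash
python3 -c "
from h import *
import cv2
go([[0,0,160]],turn=1.413)
a=[vision.grab_frame(n)[...,::-1] for n in('wrist','side')]
cv2.imwrite('pics/g.png',cv2.resize(np.hstack([a[0],cv2.resize(a[1][120:264,170:362],(512,384))]),(800,300)))"
```

```text
17.0 pos [551.8 -15.4 161.5] F [ 3.2 -2.2  0.7] T [-0.17 -0.81  0.02] w 10.5 q [ -9.  -3. 107.  -0.  76. -12.]
case [ -1.4  -1.  161.5] rot [-0.005  0.003 -0.002]
[  0   0 160] [0.007, 0.013, 0.013]
```

View pics/g.png

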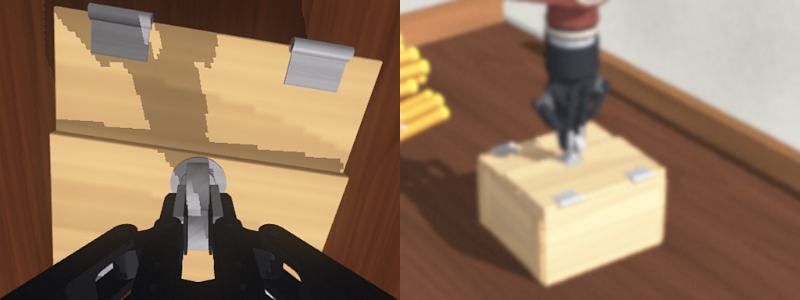

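Both flaps are shut and the wing head is held square between the pads (wrist view, about (198,200)). Handing in.

```bash
python3 -c "
from plant import r
print(r.close_job())"
```

```text
the job is handed in; nothing more can be done
None
```

The case is closed and handed in at 17 s. I folded the plain flap down first, then the thumbscrew flap over it. I then turned the screw to its stop, backed it off a quarter turn, and kept hold of it.

- **Flaps:** I pressed each flap until the fingertips met it at the height it should have when shut (16 N and 20 N). The last pictures show both lying flat.
- **Screw:** I felt the firm stop at an estimated tool angle of about 2.98 rad against the given 3.0, with the wrist moment rising to 1.75 N m. On backing off, the moment eased in step with the angle, so I took it as springback and not slip. I set the quarter turn from the angle where it reached zero. The final screw angle is about 1.41 rad by the tool, within a few hundredths; I did not measure it separately.
- **Grip:** At the end the fingers held the wing at 10.5 mm. That is less than the stated 12 mm, but my camera measurement gave 12.2 mm. The contact force was about 4 N.
- **Disagreement:** My first estimate of the case position from the side camera was about 8 mm off. The wrist view corrected it before I gripped the screw. While turning, the tool drifted up to 4 mm sideways and the side force reached 15 N.
- **Basin and bundle:** My planned paths kept clear of both. The final pictures barely show them, so I did not check them again.

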